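# Set the dose and prime the nutrient dosing pump with its refitted knob

## Robot

A 6-joint arm with a two-finger parallel gripper is mounted at the origin on the work surface. World frame = base frame: x ahead of the robot, y to its left, z up, the work surface at z = 0. Lengths are in m, angles in degrees, forces in N, time in s.
With the tool pointing down it reaches from about 0.4 to 0.825 m from the base axis. Payload 7 kg.
Tool frame: the origin (TCP) lies midway between the tips of the shut fingers; the grasp point (between the pads) lies 19 mm behind it; z points along the fingers, y is the direction in which the jaws open and shut (so a half turn about z gives the same grasp; the last joint's range is limited). The gripper opens to 88 mm and grips with 3 to 60 N. Pads are 19 mm wide; open, the fingers measure 130 mm over their backs; the gripper's body (78 mm by 193 mm) begins 47 mm behind the grasp point.
Start: joints at [84.574, 20.546, 0.682, 0, -70.136, -16.507], TCP at [0.252, 0.626, 0.227] pointing down, gripper open.
Joint ranges: [-176.03, 176.03], [-82.01, 121.73], [-58.28, 71.71], [-173.87, 95.51], [-174.79, -0.11], [-173.66, 173.66]. Speed limits (degrees/s): [136.94, 136.94, 172.46, 180, 180, 180].

## Interface

Orientations are given as [roll, pitch, yaw] about the fixed x, y, z axes, in that order (R = Rz(yaw) Ry(pitch) Rx(roll)).
In Python, from plant import get_state, capture, close_job gives the robot as it stands.
- The arm moves only by the tool apply_moves, never from a script. Its argument "commands" is a list of rows, each an object with "grip": the opening, from 0 (shut) to 1 (fully open); "dp": the shift along the tool's x, y, z in mm, a list of three; "yaw": the turn about the tool's z in rad. A call has 1 to 12 rows; each row is the pose to reach, as a shift and turn from the pose commanded when the call began, along the tool's axes at that moment; what a row does not reach only later rows make up. A row lasts 1/8 s, in which the tool goes at most 62.5 mm and 10.7 degrees, less where a joint would pass 70% of its speed; a pose out of reach is approached as far as the arm can. A call with a gripper value outside its range is refused whole. The fingers move at their own pace and stop on an object; "newtons" is the grip in N (left out, the last holds). Time passes only in rows, so rows that repeat a pose let the fingers close. It gives the time, the measured TCP pose, the force and the opening at its end, in the units of the state.
- get_state(): the state, without advancing time (a new reading comes with each control period).
- capture(name): name is "side" or "top" or "wrist"; returns a dict with "color" (400x640x3 uint8, red, green, blue), "camera_matrix" (3x3 intrinsics, pixels), "k1" (the pictures are not rectified: a ray, as slopes to the right and down, at radius r is drawn at 1 + k1 r^2 times it, then the intrinsics apply), "xyz" and "rotation" of the camera in the world; the wrist camera has in their place "T_tool_cam" (4x4, takes a point from camera to tool coordinates, whose origin is the TCP and whose axes are the flange's). Camera axes: x right, y up, looking along -z (the intrinsics and any distortion apply to the point x, -y, -z); pixel columns grow to the right and rows downward; lengths in m; the calibration is good to about 2 mm. A picture is of the moment at which its call begins: read the wrist's pose just before it. There is no depth.
- close_job(): hands the job in, once; it reports no verdict.
The state is a dict: "time_s": time; "joints": joint angles; "qd": joint speeds; "joint_torque": joint torques, N m; "tcp_pos": TCP position; "eef_rot": TCP orientation; "contact_force": force on the tool from outside, world axes, zero at the start; "moment": the same for the moment, N m; "gripper_width": finger opening in m.
Only numpy, scipy, OpenCV 4.12 (cv2) and the standard library are available. Lean on these libraries where they do the work, as an engineer would, in place of code of your own. Each camera call takes 0.05 s, during which the arm holds its last target.

## Task

Get the dosing pump ready to prime: first turn the grey dial so that its yellow pointer lines up with the green marker on its scale, then fit the loose red knob onto the bare brass D-shaped spindle, flat to flat, all the way on. Press the knob down, spindle and all, as far as it goes, and finish while still holding it pressed down (do not let go), with the dial still on its marker and the other things on the bench left where they stand.

Things in the scene. Friction and masses are not known exactly. Their poses are not given: they have to be found in the camera images.
- pump: dosing pump fixed to the bench: white box 180 (x) x 300 (y) x 90 mm high, flat grey top 90 mm above the bench, a round amber pump head and blue hose ports on its long faces; origin at the centre of its underside, z up. On its top, 80 mm to +y of its centre, the dial; 80 mm to -y, the bare spindle
- dial_grip (a point): point on the dial's vertical axis, 26 mm above the pump's top, at the height to grip its bar; x axis along the yellow pointer, z up. The dial: black disc 52 mm across, its top 12 mm above the pump's top, and on it a grey upright bar 50 mm long (along x), 12 mm thick, 22 mm tall. A yellow line on one end of the bar is the pointer
- dial_tip (a point): the outer end of the dial's yellow pointer, 28 mm from the dial's axis
- mark (a point): where the bright green marker tab on the scale round the dial points: on the marker's line, 28 mm from the dial's axis, level with dial_tip; the two points coincide when the pointer is on the marker. The marker cannot be moved. At the start the pointer is 0.45 to 1.55 rad clockwise (seen from above) of it
- dial (a joint): angle of the dial, rad, growing counter-clockwise seen from above; it turns endlessly either way with light friction (0.05 N m) and stays where it is left
- spindle_tip (a point): centre of the top end of the bare upright brass spindle, 32 mm above the pump's top when not pressed; z up, x from the axis squarely out through the flat. D-section: 14 mm diameter, one flat 3.5 mm from the axis, 1 mm chamfer at the tip. A black disc 72 mm across round its foot has a white line on the flat's side and turns with it. The spindle turns only stiffly (0.12 N m)
- spindle (a joint): how far the spindle is pressed down, m: 0 up, 0.008 at its stop. It is sprung: 4 N starts it moving, 8 N holds it at the stop, and it comes back up when let go
- prime_knob: loose red knob, 40 to 85 g, standing bore-down on the bench; origin at the centre of its underside, z up. Round skirt 50 mm across, 22 mm tall; on it an upright bar grip 50 mm long (x), 12 mm thick (y), 22 mm tall: 44 mm in all. A white line on one end of the bar and down the skirt marks the +x side, where the bore has its flat; it fits when knob x and spindle x point the same way (within 0.1 rad)
- knob_seat (a point): centre of the closed end of the knob's bore, 19.5 mm above its underside; meets spindle_tip when fully on. The bore opens at the underside: D-section, 15.6 mm diameter, flat 4.3 mm from the axis on the +x side, 1 mm chamfer at the mouth. Fully on, the knob's underside is 12.5 mm above the pump's top, and 4.5 mm when pressed to the stop
- measure_glass: small clear measuring glass, 48 mm across, 55 mm tall, standing on the bench; origin at the centre of its underside; a bystander
- hose_coupling: blue plastic hose coupling, a plain tube 42 mm across, 35 mm tall, hole 24 mm, standing on the bench; origin at the centre of its underside; a bystander
- spanner: steel spanner 170 mm long lying on the bench to the robot's left; a bystander
- tape_roll: yellow roll of tape 90 mm across, 24 mm high, lying on the bench to the robot's left; a bystander
- ph_pen: blue pen-shaped meter with a clear cap, 175 x 30 x 18 mm, lying on the bench to the robot's left; a bystander

How it is judged (in metres and radians):
On the way, in this order (a step that is already met when the one before it is completed fails the run):
1. the dial's pointer stands on the green marker (3.5 mm at the pointer's end) and is at rest, the red knob not yet on the spindle (horizontal distance between dial_tip and mark below 0.0035 m and velocity of joint dial between -0.05 and 0.05 rad/s and distance between knob_seat and spindle_tip above 0.01 m), for 0.2 s.
2. the red knob is fully on the spindle, flat to flat (distance between knob_seat and spindle_tip below 0.003 m and angle between the x axis of prime_knob and the x axis of spindle_tip, either way round below 0.25 rad and angle between prime_knob's own z axis and vertical below 0.1 rad), for 0.2 s.
At the end, for the whole second after the job is handed in: The dial's pointer end is within 3.5 mm of the green marker's point; the red knob is fully on the spindle (bore end within 3 mm of the spindle's tip, flats aligned, upright within 0.1 rad); the spindle is pressed down more than 5 of its 8 mm, and the fingers are still on the knob holding it so (all of step 2 and horizontal distance between dial_tip and mark below 0.0035 m and value of joint spindle above 0.005 m and contact force between the fingers and prime_knob above 1 N); the arm keeps its last pose, push and grip.
It fails at once if a bystander is knocked over or moved more than 30 mm (distance of any of measure_glass, hose_coupling, spanner, tape_roll, ph_pen from where it was at the start of the episode above 0.03 m or angle between any of measure_glass, hose_coupling's own z axis and vertical above 0.5 rad).
It also fails if it takes over 61 s, if anything falls off the work surface, if the arm or the gripper's body presses on something with over 40 N, if the wrist force passes 120 N, or if a joint passes its speed limit or range.

## Working session

There is one attempt and no reset: what is moved stays moved. The work goes in short steps, Python scripts to look and compute and a tool call to move; the robot and the scene stay as the last step left them, time stands still between calls to the robot, and variables do not carry over. Pictures are saved under pics/ and viewed, and the job is handed in when it is done.

Besides the shell and the picture viewer there is one more tool, called after "Call:" in YAML: its name, and indented under it one key for each argument. apply_moves: Moves the arm, as the interface text tells. Its arguments: {"type":"object","properties":{"commands":{"type":"array","items":{"type":"object","properties":{"grip":{"type":"number"},"dp":{"type":"array","items":{"type":"number"}},"yaw":{"type":"number"}}}},"newtons":{"type":"number"}},"required":["commands"]}

```bash
ls; mkdir -p pics
cat > h.py <<'E'
import numpy as np, cv2
from plant import get_state, capture, close_job
from scipy.spatial.transform import Rotation as R
def save(n,img): cv2.imwrite('pics/'+n+'.png',cv2.cvtColor(img,cv2.COLOR_RGB2BGR))
def campose(c,s=None):
    if 'T_tool_cam' in c:
        T=np.eye(4);T[:3,:3]=R.from_euler('xyz',s['eef_rot'],degrees=True).as_matrix();T[:3,3]=s['tcp_pos']
        T=T@np.array(c['T_tool_cam']);return T[:3,:3],T[:3,3]
    r=np.array(c['rotation']); 
    return r,np.array(c['xyz'])
def ray(c,uv,s=None):
    Rm,p=campose(c,s);K=np.array(c['camera_matrix'])
    k=c['k1'];d=np.array([(uv[0]-K[0,2])/K[0,0],(uv[1]-K[1,2])/K[1,1]])
    u=d.copy()
    for _ in range(30): u=d/(1+k*(u@u))
    return p,Rm@np.array([u[0],-u[1],-1.])
def onz(c,uv,z,s=None):
    p,d=ray(c,uv,s);return p+d*(z-p[2])/d[2]
def proj(c,X,s=None):
    Rm,p=campose(c,s);q=Rm.T@(np.array(X)-p);u=np.array([q[0],-q[1]])/-q[2]
    u=u*(1+c['k1']*(u@u));K=np.array(c['camera_matrix']);return K[0,0]*u[0]+K[0,2],K[1,1]*u[1]+K[1,2]
E
python3 - <<'E'
from h import *
s=get_state();print(s)
for n in('side','top','wrist'):
    c=capture(n);save(n+'0',c['color']);print(n,{k:v for k,v in c.items() if k!='color'})
E
```

```text
pics
{'time_s': 0.0, 'joints': array([ 8.45754357e+01,  2.05920749e+01,  6.33956777e-01, -1.81814435e-02,
       -7.01370270e+01, -1.65076761e+01]), 'qd': array([-0.00522009, -0.02501597,  0.08309459,  0.00751079, -0.03846978,
        0.04678433]), 'joint_torque': array([-2.55239347e-04, -5.82710123e+01,  2.93066096e+01,  6.99768528e+00,
        7.14881869e-03, -1.64678750e-04]), 'tcp_pos': array([0.25196445, 0.62568139, 0.22562297]), 'eef_rot': array([ 1.79903920e+02, -1.06500312e-02, -2.19384233e+01]), 'contact_force': array([-0.57241259,  0.5145923 ,  0.57274822]), 'moment': array([ 0.02168993,  0.04268223, -0.02210445]), 'gripper_width': 0.08796337177878202}
side {'camera_matrix': array([[423.0129184 ,   0.        , 318.0920819 ],
       [  0.        , 423.0129184 , 196.63452694],
       [  0.        ,   0.        ,   1.        ]]), 'k1': 0.01896164469751804, 'xyz': array([ 0.16045259, -0.76826666,  0.83517401]), 'rotation': array([ 50.19275903,  -0.57467625, -21.97371611])}
top {'camera_matrix': array([[437.28045536,   0.        , 319.08153446],
       [  0.        , 437.28045536, 201.53448509],
       [  0.        ,   0.        ,   1.        ]]), 'k1': 0.009179394791698426, 'xyz': array([0.33864727, 0.03963367, 1.52333554]), 'rotation': array([  6.17662982,   0.8787826 , -91.48134405])}
wrist {'camera_matrix': array([[318.16161614,   0.        , 317.96722523],
       [  0.        , 318.16161614, 200.77829869],
       [  0.        ,   0.        ,   1.        ]]), 'k1': -0.05122483831135123, 'T_tool_cam': array([[ 4.39895355e-04,  9.64871804e-01,  2.62720779e-01,
         7.06879192e-02],
       [ 9.99999528e-01, -1.96907341e-04, -9.51218275e-04,
        -1.18440896e-03],
       [-8.66072043e-04,  2.62721073e-01, -9.64871436e-01,
        -1.59171928e-01],
       [ 0.00000000e+00,  0.00000000e+00,  0.00000000e+00,
         1.00000000e+00]])}
```

```bash
sed -i "s/r=np.array(c\['rotation'\]); /r=R.from_euler('xyz',c['rotation'],degrees=True).as_matrix()/" h.py
```

```text
(no output)
```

View pics/side0.png

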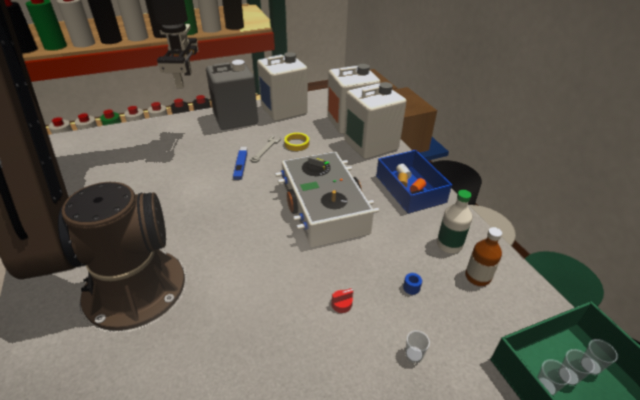

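View pics/top0.png

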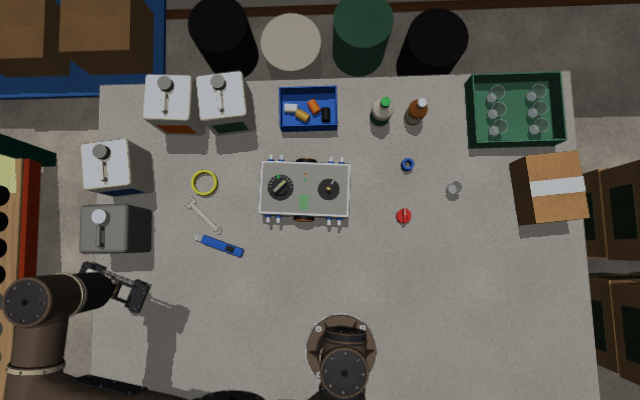

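View pics/wrist0.png

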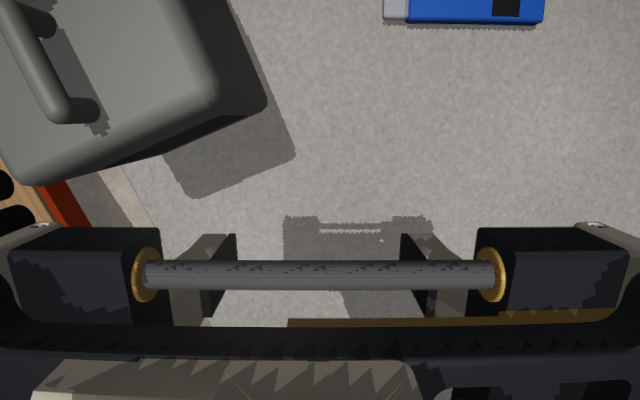

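The top view shows the dial at (280,187), the spindle at (329,188), the knob at (403,215), the glass at (454,188) and the coupling at (407,164). The bystanders on the left are well clear. Next I'll enlarge these and measure.

Run:
```python
from h import *
c=capture('top')
for n,uv,z in(('dial',(280,187),.116),('spin',(329,188),.122),('knob',(403,215),.044),('glass',(454,188),.05),('coup',(407,164),.035),('pTL',(261,162),.09),('pTR',(350,163),.09),('pBL',(260,215),.09),('pBR',(348,217),.09)):
    print(n,onz(c,uv,z).round(4))
s=get_state();print(s['time_s'], proj(capture('top'),s['tcp_pos']))
a=cv2.resize(c['color'][145:235,250:350],None,fx=8,fy=8,interpolation=cv2.INTER_CUBIC)[:600]
save('topz',a)
c=capture('side');save('sidez',cv2.resize(c['color'][140:250,270:390],None,fx=6,fy=6,interpolation=cv2.INTER_CUBIC)[:600])
```

```text
dial [0.5425 0.1832 0.116 ]
spin [0.5339 0.024  0.122 ]
knob [ 0.4457 -0.2243  0.044 ]
glass [ 0.5321 -0.3992  0.05  ]
coup [ 0.6219 -0.2478  0.035 ]
pTL [0.6322 0.2479 0.09  ]
pTR [ 0.6203 -0.0485  0.09  ]
pBL [0.4551 0.2532 0.09  ]
pBR [ 0.4407 -0.0359  0.09  ]
0.2 (np.float64(127.21222293791524), np.float64(283.78566635024487))
```

View pics/topz.png

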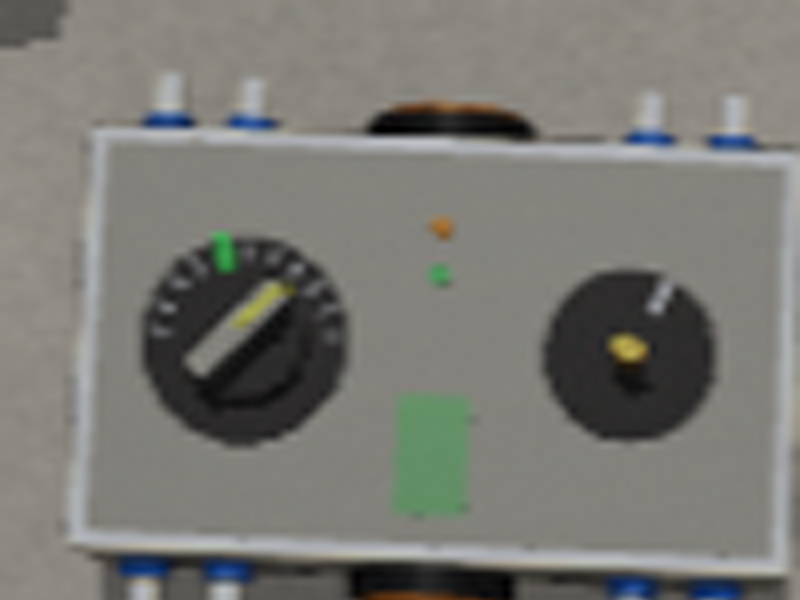

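View pics/sidez.png

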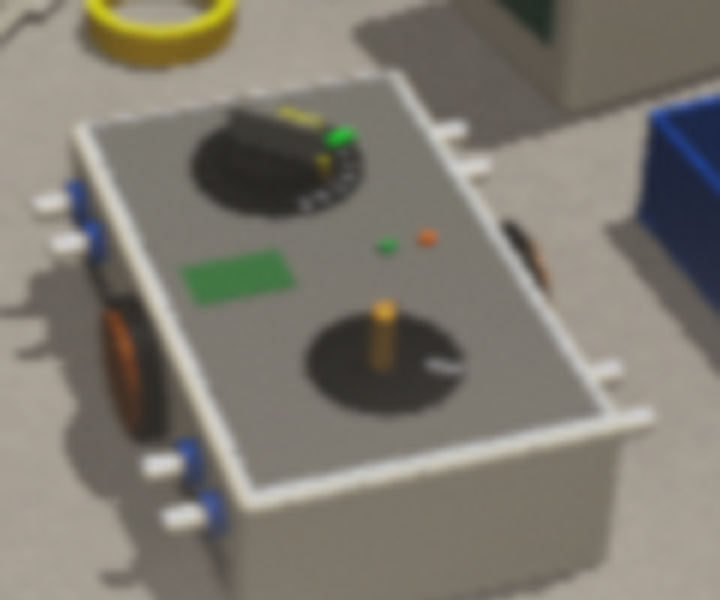

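```bash
cat >> h.py <<'E'
def delta(p,yaw=None):
    s=get_state();M=R.from_euler('xyz',s['eef_rot'],degrees=True).as_matrix()
    d=M.T@(np.array(p)-s['tcp_pos'])*1000
    y=np.degrees(np.arctan2(M[1,0],M[0,0]));t=0 if yaw is None else -np.radians((yaw-y+180)%360-180)
    print('t',s['time_s'],'tcp',s['tcp_pos'].round(4),'yaw',round(y,2),'rot',s['eef_rot'].round(2),'w',round(s['gripper_width'],4),'F',s['contact_force'].round(1))
    print('dp mm',d.round(1),'yaw rad',round(t,3),'shift',(np.linalg.norm(d)/62.5).round(1),'rows')
E
python3 -c "
from h import *
delta([.5135,.217,.19],-50)"
```

```text
t 0.3 tcp [0.2521 0.626  0.2263] yaw -21.94 rot [179.97  -0.   -21.94] w 0.0874 F [-0.3 -0.2  0. ]
dp mm [395.3 281.7  36.4] yaw rad 0.49 shift 7.8 rows
```

Call:
apply_moves:
  commands:
    - {"dp": [395,282,36],"yaw": 0.49,"grip": 1}
    - {"dp": [395,282,36],"yaw": 0.49,"grip": 1}
    - {"dp": [395,282,36],"yaw": 0.49,"grip": 1}
    - {"dp": [395,282,36],"yaw": 0.49,"grip": 1}
    - {"dp": [395,282,36],"yaw": 0.49,"grip": 1}
    - {"dp": [395,282,36],"yaw": 0.49,"grip": 1}
    - {"dp": [395,282,36],"yaw": 0.49,"grip": 1}
    - {"dp": [395,282,36],"yaw": 0.49,"grip": 1}
    - {"dp": [395,282,36],"yaw": 0.49,"grip": 1}
    - {"dp": [395,282,36],"yaw": 0.49,"grip": 1}
    - {"dp": [395,282,36],"yaw": 0.49,"grip": 1}
    - {"dp": [395,282,36],"yaw": 0.49,"grip": 1}

```text
time_s: 1.8
tcp_pos: [0.5128, 0.218, 0.1907]
eef_rot: [-180.0, -0.0, -49.9]
contact_force: [-0.0, -0.1, -0.5]
gripper_width: 0.0877
```

Run:
```python
from h import *
delta([.5135,.217,.19],-50)
s=get_state();c=capture('wrist');save('w1',c['color'])
np.savez('w1',img=c['color'])
```

```text
t 1.8 tcp [0.5128 0.218  0.1907] yaw -49.91 rot [-179.98   -0.    -49.91] w 0.0877 F [-0.  -0.1 -0.5]
dp mm [1.2 0.1 0.7] yaw rad 0.002 shift 0.0 rows
```

View pics/w1.png

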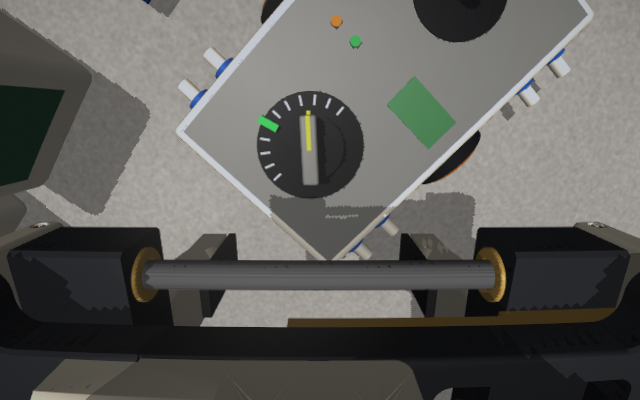

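```bash
cat > dial.py <<'E'
from h import *
def blob(m,box):
    x0,y0,x1,y1=box;mm=np.zeros(m.shape,np.uint8);mm[y0:y1,x0:x1]=m[y0:y1,x0:x1]
    n,l,st,ce=cv2.connectedComponentsWithStats(mm);i=1+np.argmax(st[1:,4]);return (l==i).astype(np.uint8)
def measure(c,s,box,verbose=1):
    im=c['color'].astype(int);h=cv2.cvtColor(c['color'],cv2.COLOR_RGB2HSV)
    gr=blob((((h[...,0]>50)&(h[...,0]<75)&(h[...,1]>150)&(h[...,2]>110))),box)
    ye=blob((((h[...,0]>22)&(h[...,0]<35)&(h[...,1]>120)&(h[...,2]>90))),box)
    dk=blob((h[...,2]<70),box)
    hull=cv2.convexHull(max(cv2.findContours(dk,cv2.RETR_EXTERNAL,cv2.CHAIN_APPROX_NONE)[0],key=cv2.contourArea))
    def world(m,z):
        v,u=np.nonzero(m);return np.array([onz(c,(a,b),z,s)[:2] for a,b in zip(u,v)])
    hp=np.array([onz(c,p,.092,s)[:2] for p in hull[:,0].astype(float)])
    (cc),r=cv2.minEnclosingCircle((hp*1000).astype(np.float32));cc=np.array(cc)/1000
    A=np.c_[2*hp,np.ones(len(hp))];f=np.linalg.lstsq(A,(hp**2).sum(1),rcond=None)[0]
    g=world(gr,.092);y=world(ye,.124)
    def line(P):
        m=P.mean(0);w=np.linalg.svd(P-m,full_matrices=False)[2][0];return m,w
    gm,gd=line(g);ym,yd=line(y)
    cen=f[:2]
    if gd@(gm-cen)<0: gd=-gd
    if yd@(ym-cen)<0: yd=-yd
    a=lambda d:np.degrees(np.arctan2(d[1],d[0]))
    print('circ',cc.round(4),r,'lsq',cen.round(4),np.sqrt(f[2]+cen@cen).round(4),'px',gr.sum(),ye.sum())
    print('green',gm.round(4),'dir',a(gd).round(1),'from centre',a(gm-cen).round(1),'r',np.linalg.norm(gm-cen).round(4))
    print('yellow',ym.round(4),'dir',a(yd).round(1),'from centre',a(ym-cen).round(1),'r ends',((y-cen)@yd).min().round(4),((y-cen)@yd).max().round(4),'offaxis',np.cross(yd,ym-cen).round(4))
    return cen
E
python3 - <<'E' 2>/dev/null
from dial import *
s=get_state();c=capture('wrist')
measure(c,s,(250,85,368,202))
E
```

```text
circ [0.5475 0.1882] 42.89915084838867 lsq [0.5475 0.1881] 0.0427 px 154 149
green [0.5844 0.1954] dir 11.0 from centre 11.2 r 0.0377
yellow [0.5573 0.1775] dir -48.5 from centre -47.1 r ends 0.0008 0.0275 offaxis 0.0003
```

```bash
python3 - <<'E' 2>/dev/null
from dial import *
s=get_state();c=capture('top');save('t1',cv2.resize(c['color'][145:235,250:350],None,fx=8,fy=8,interpolation=cv2.INTER_CUBIC)[:600])
for n,uv,z in(('dial',(280.6,187.5),.092),('spin tip',(250+630/8-.5,145+349/8-.5),.122),('spin disc',(250+630/8-.5,145+355/8-.5),.092)): print(n,onz(c,uv,z).round(4))
print('tcp in top',proj(c,s['tcp_pos']))
c=capture('side')
for n,uv,z in(('dial disc',(270+277/6,140+167/6),.092),('spin tip',(270+386/6,140+305/6),.122),('spin disc',(270+387/6,140+362/6),.092)): print(n,onz(c,uv,z).round(4))
c=capture('wrist');m=(c['color'].max(2)<70)
x=c['color'];print(onz(c,(461,-0),.092,s))
E
```

```text
dial [0.5443 0.1837 0.092 ]
spin tip [0.5336 0.0264 0.122 ]
spin disc [0.5353 0.0262 0.092 ]
tcp in top (np.float64(266.4118628747107), np.float64(193.43795001119543))
dial disc [0.546  0.1827 0.092 ]
spin tip [0.5369 0.0294 0.122 ]
spin disc [0.5367 0.0252 0.092 ]
[0.53168805 0.03288833 0.092     ]
```

```bash
python3 -c "
from h import *
delta([.5465,.1865,.14],-48.5)"
```

```text
t 2.05 tcp [0.513  0.2173 0.1906] yaw -49.97 rot [-180.      0.    -49.97] w 0.0877 F [ 0.2  0.2 -0. ]
dp mm [45.1 -5.8 50.6] yaw rad -0.026 shift 1.1 rows
```

Call:
apply_moves:
  commands:
    - {"dp": [45,-6,50],"yaw": -0.026,"grip": 0.6}
    - {"dp": [45,-6,50],"yaw": -0.026,"grip": 0.6}
    - {"dp": [45,-6,50],"yaw": -0.026,"grip": 0.6}
    - {"dp": [45,-6,50],"yaw": -0.026,"grip": 0.6}

```text
time_s: 2.55
tcp_pos: [0.5471, 0.1871, 0.1418]
eef_rot: [-179.9, -0.0, -48.5]
contact_force: [-1.0, 0.2, 0.7]
gripper_width: 0.0549
```

```bash
python3 - <<'E' 2>/dev/null
from dial import *
delta([.5465,.1865,.14],-48.5)
s=get_state();c=capture('wrist');save('w2',c['color'][:,:])
print(proj(c,s['tcp_pos'],s), proj(c,[.5465,.1865,.124],s))
E
```

```text
t 2.55 tcp [0.5471 0.1871 0.1418] yaw -48.49 rot [-1.7989e+02 -2.0000e-02 -4.8490e+01] w 0.0549 F [-1.   0.2  0.7]
dp mm [0.1 0.8 1.8] yaw rad 0.0 shift 0.0 rows
(np.float64(319.83268372533644), np.float64(248.67776912910992)) (np.float64(321.10038538845515), np.float64(236.44056924534345))
```

View pics/w2.png

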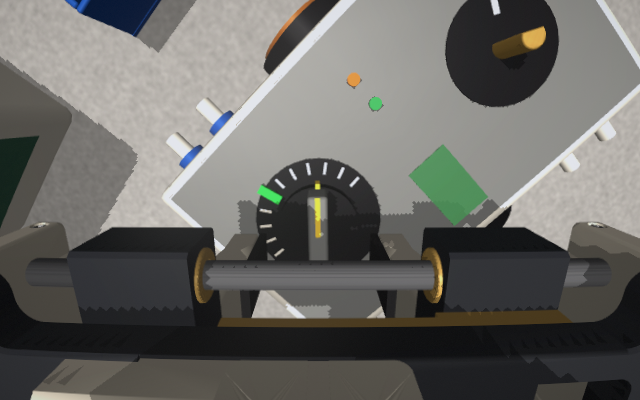

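```bash
python3 - <<'E' 2>/dev/null
from dial import *
s=get_state();c=capture('wrist');save('w2z',cv2.resize(c['color'][150:300,220:420],None,fx=4,fy=4,interpolation=cv2.INTER_CUBIC))
M=R.from_euler('xyz',s['eef_rot'],degrees=True).as_matrix()
for y in(-.0275,.0275):
  for x in (-.0095,.0095): print(y,x,proj(c,s['tcp_pos']+M@[x,y,0],s))
E
```

```text
-0.0275 -0.0095 (np.float64(269.80070722081246), np.float64(264.56937891845405))
-0.0275 0.0095 (np.float64(268.3253797547619), np.float64(232.1788003446096))
0.0275 -0.0095 (np.float64(369.7579739550398), np.float64(264.5360178309323))
0.0275 0.0095 (np.float64(371.3751469538028), np.float64(232.1652143477197))
```

View pics/w2z.png

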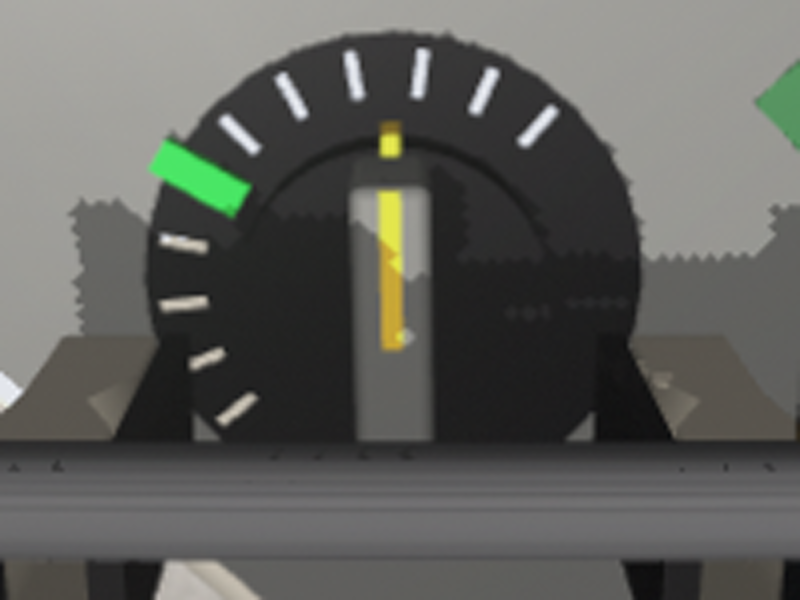

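Call:
apply_moves:
  commands:
    - {"dp": [0,0,20],"yaw": 0,"grip": 0.6}
    - {"dp": [0,0,34],"yaw": 0,"grip": 0.5}
    - {"dp": [0,0,34],"yaw": 0,"grip": 0.3}
    - {"dp": [0,0,34],"yaw": 0,"grip": 0.1}
    - {"dp": [0,0,34],"yaw": 0,"grip": 0.1}
    - {"dp": [0,0,34],"yaw": 0,"grip": 0.1}
    - {"dp": [0,0,34],"yaw": 0,"grip": 0.1}
  newtons: 12

```text
time_s: 3.52
tcp_pos: [0.5475, 0.187, 0.1072]
eef_rot: [-179.9, -0.0, -48.5]
contact_force: [2.8, 2.1, 1.7]
gripper_width: 0.0116
```

```bash
python3 - <<'E' 2>/dev/null
from dial import *
delta([.5465,.1865,.107],11)
print(get_state()['moment'])
E
```

```text
t 3.525 tcp [0.5475 0.187  0.1072] yaw -48.5 rot [-1.7989e+02 -2.0000e-02 -4.8500e+01] w 0.0116 F [2.8 2.1 1.7]
dp mm [-0.3  1.   0.2] yaw rad -1.038 shift 0.0 rows
[ 0.73404571 -0.57902422  0.09049504]
```

Call:
apply_moves:
  commands:
    - {"dp": [0,0,0],"yaw": -0.15,"grip": 0.1}
    - {"dp": [0,0,0],"yaw": -0.3,"grip": 0.1}
    - {"dp": [0,0,0],"yaw": -0.45,"grip": 0.1}
    - {"dp": [0,0,0],"yaw": -0.6,"grip": 0.1}

```text
time_s: 4.03
tcp_pos: [0.5476, 0.1871, 0.1072]
eef_rot: [-179.9, -0.1, -13.9]
contact_force: [1.7, 1.8, 0.1]
gripper_width: 0.0119
```

```bash
python3 - <<'E' 2>/dev/null
from dial import *
delta([.5465,.1865,.107],11)
print(get_state()['moment'])
E
```

```text
t 4.025 tcp [0.5476 0.1871 0.1072] yaw -13.85 rot [-1.799e+02 -9.000e-02 -1.385e+01] w 0.0119 F [1.7 1.8 0.1]
dp mm [-0.9  0.9  0.2] yaw rad -0.434 shift 0.0 rows
[ 0.82308972 -0.69629647 -0.0873324 ]
```

Forces are low, so the gripper is turning close to the dial's axis. I'll finish the turn.

Call:
apply_moves:
  commands:
    - {"dp": [0,0,0],"yaw": -0.15,"grip": 0.1}
    - {"dp": [0,0,0],"yaw": -0.3,"grip": 0.1}
    - {"dp": [0,0,0],"yaw": -0.44,"grip": 0.1}
    - {"dp": [0,0,0],"yaw": -0.44,"grip": 0.1}
    - {"dp": [0,0,0],"yaw": -0.44,"grip": 0.1}

```text
time_s: 4.65
tcp_pos: [0.5476, 0.1871, 0.1071]
eef_rot: [-179.9, -0.1, 10.9]
contact_force: [1.6, 4.2, 2.4]
gripper_width: 0.0123
```

```bash
python3 - <<'E' 2>/dev/null
from dial import *
delta([.5465,.1865,.107],11)
s=get_state();c=capture('wrist');save('w3',c['color'])
E
```

```text
t 4.65 tcp [0.5476 0.1871 0.1071] yaw 10.92 rot [-1.7995e+02 -1.2000e-01  1.0920e+01] w 0.0123 F [1.6 4.2 2.4]
dp mm [-1.2  0.4  0.1] yaw rad -0.001 shift 0.0 rows
```

View pics/w3.png

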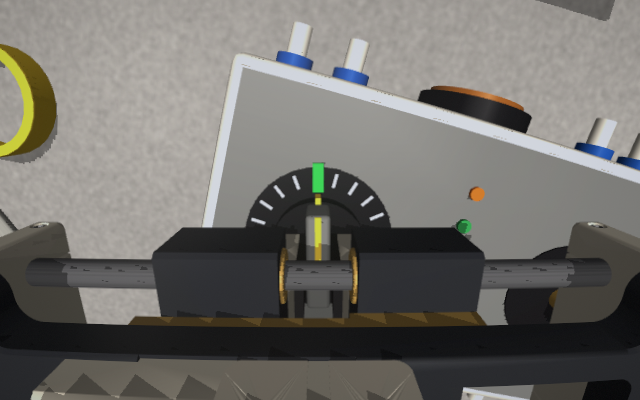

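Call:
apply_moves:
  commands:
    - {"dp": [0,0,0],"yaw": 0,"grip": 0.4}
    - {"dp": [0,0,0],"yaw": 0,"grip": 0.5}
    - {"dp": [0,0,-40],"yaw": 0,"grip": 0.5}
    - {"dp": [0,0,-85],"yaw": 0,"grip": 0.6}
    - {"dp": [0,0,-85],"yaw": 0,"grip": 0.6}

```text
time_s: 5.32
tcp_pos: [0.5482, 0.1868, 0.1951]
eef_rot: [-179.9, -0.3, 11.0]
contact_force: [0.0, 0.3, -0.2]
gripper_width: 0.0514
```

```bash
python3 - <<'E' 2>/dev/null
from dial import *
delta([.495,.048,.19],-24)
s=get_state();c=capture('wrist');save('w4',c['color'])
E
```

```text
t 5.325 tcp [0.5482 0.1868 0.1951] yaw 11.04 rot [-179.91   -0.29   11.04] w 0.0514 F [ 0.   0.3 -0.2]
dp mm [-78.8 126.1   4.5] yaw rad 0.612 shift 2.4 rows
```

View pics/w4.png

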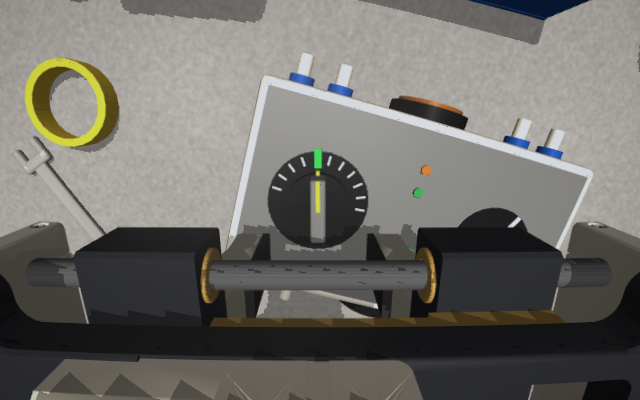

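The dial's pointer and the green marker are both at u≈318, so they line up. Next, a look at the spindle.

Call:
apply_moves:
  commands:
    - {"dp": [-79,126,4],"yaw": 0.61,"grip": 1}
    - {"dp": [-79,126,4],"yaw": 0.61,"grip": 1}
    - {"dp": [-79,126,4],"yaw": 0.61,"grip": 1}
    - {"dp": [-79,126,4],"yaw": 0.61,"grip": 1}
    - {"dp": [-79,126,4],"yaw": 0.61,"grip": 1}
    - {"dp": [-79,126,4],"yaw": 0.61,"grip": 1}

```text
time_s: 6.12
tcp_pos: [0.493, 0.0475, 0.1868]
eef_rot: [179.9, 0.1, -23.8]
contact_force: [-0.2, 0.2, -0.2]
gripper_width: 0.0874
```

```bash
python3 - <<'E' 2>/dev/null
from dial import *
delta([.495,.048,.19],-24)
s=get_state();c=capture('wrist');save('w5',c['color']);np.save('w5.npy',c['color'])
E
```

```text
t 6.125 tcp [0.493  0.0475 0.1868] yaw -23.81 rot [ 1.7994e+02  6.0000e-02 -2.3810e+01] w 0.0874 F [-0.2  0.2 -0.2]
dp mm [ 1.6 -1.2 -3.2] yaw rad 0.003 shift 0.1 rows
```

View pics/w5.png

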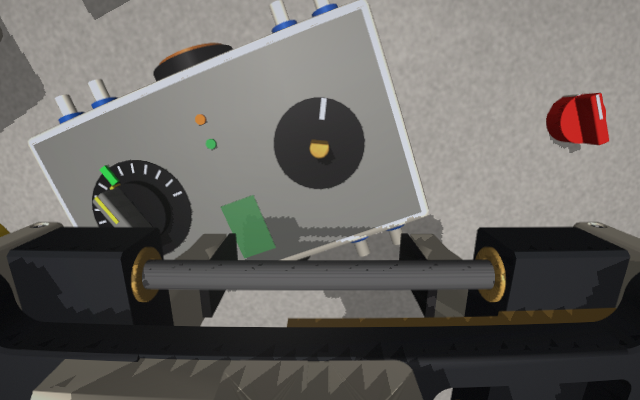

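```bash
cat > spin.py <<'E'
from dial import *
def spin(c,s,box):
    h=cv2.cvtColor(c['color'],cv2.COLOR_RGB2HSV)
    x0,y0,x1,y1=box
    dk=blob(h[...,2]<75,box)
    hull=cv2.convexHull(max(cv2.findContours(dk,cv2.RETR_EXTERNAL,cv2.CHAIN_APPROX_NONE)[0],key=cv2.contourArea))
    fill=np.zeros(dk.shape,np.uint8);cv2.fillConvexPoly(fill,hull,1)
    wh=blob(((h[...,1]<60)&(h[...,2]>150)&(cv2.erode(fill,np.ones((3,3)))>0)),box)
    br=blob(((h[...,0]>12)&(h[...,0]<30)&(h[...,1]>100)&(h[...,2]>100)),box)
    for z in(.091,.094):
        hp=np.array([onz(c,p,z,s)[:2] for p in hull[:,0].astype(float)])
        f=np.linalg.lstsq(np.c_[2*hp,np.ones(len(hp))],(hp**2).sum(1),rcond=None)[0];cen=f[:2]
        v,u=np.nonzero(wh);P=np.array([onz(c,q,z,s)[:2] for q in zip(u,v)]);m=P.mean(0);d=np.linalg.svd(P-m,full_matrices=False)[2][0]
        if d@(m-cen)<0:d=-d
        print(z,'disc',cen.round(4),'r',np.sqrt(f[2]+cen@cen).round(4),'white dir',np.degrees(np.arctan2(d[1],d[0])).round(1),'from cen',np.degrees(np.arctan2(*(m-cen)[::-1])).round(1),'px',len(P),'rr',np.linalg.norm(m-cen).round(4))
    v,u=np.nonzero(br);print('brass px',u.mean().round(1),v.mean().round(1),len(u),u.min(),u.max(),v.min(),v.max(),onz(c,(u.mean(),v.mean()),.122,s).round(4))
    return cen
E
python3 - <<'E' 2>/dev/null
from spin import *
s=get_state();c=capture('wrist')
spin(c,s,(268,90,370,195))
save('w5z',cv2.resize(c['color'][90:195,265:375],None,fx=5,fy=5,interpolation=cv2.INTER_CUBIC))
E
```

```text
0.091 disc [0.5365 0.0285] r 0.0358 white dir -29.7 from cen -29.5 px 109 rr 0.0275
0.094 disc [0.5367 0.0284] r 0.0354 white dir -29.7 from cen -29.5 px 109 rr 0.0272
brass px 318.8 149.6 239 310 328 143 157 [0.536  0.0291 0.122 ]
```

View pics/w5z.png

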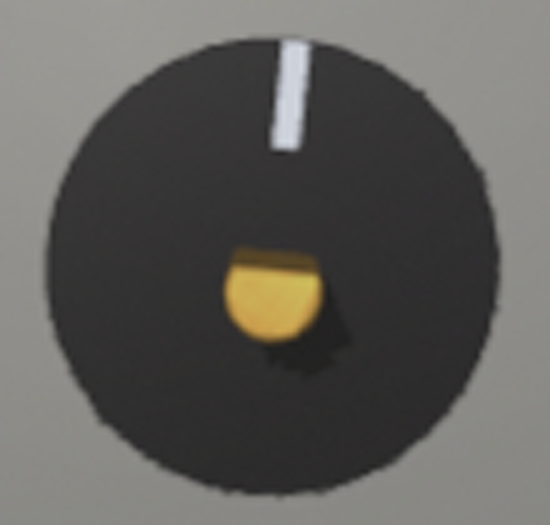

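```bash
python3 - <<'E' 2>/dev/null
from spin import *
s=get_state();c=capture('wrist')
print([onz(c,uv,z,s).round(4) for uv,z in(((599,106),.044),((603,140),.044),((580,120),.022))])
s=get_state()
delta([.4457-.041,-.2243+.018,.13],-24)
E
```

```text
[array([ 0.4603, -0.2303,  0.044 ]), array([ 0.4264, -0.2277,  0.044 ]), array([ 0.4473, -0.2259,  0.022 ])]
t 6.275 tcp [0.4933 0.0477 0.1872] yaw -23.83 rot [ 1.7996e+02  3.0000e-02 -2.3830e+01] w 0.0877 F [ 0.1 -0.  -0.7]
dp mm [ 21.6 268.2  57.3] yaw rad 0.003 shift 4.4 rows
```

Call:
apply_moves:
  commands:
    - {"dp": [12,130,0],"yaw": -0.17,"grip": 1}
    - {"dp": [12,130,0],"yaw": -0.17,"grip": 1}
    - {"dp": [26,282,57],"yaw": -0.35,"grip": 1}
    - {"dp": [26,282,57],"yaw": -0.35,"grip": 1}
    - {"dp": [26,282,57],"yaw": -0.35,"grip": 1}
    - {"dp": [26,282,57],"yaw": -0.35,"grip": 1}
    - {"dp": [26,282,57],"yaw": -0.35,"grip": 1}
    - {"dp": [26,282,57],"yaw": -0.35,"grip": 1}

```text
time_s: 7.28
tcp_pos: [0.4038, -0.2201, 0.131]
eef_rot: [180.0, -0.1, -3.7]
contact_force: [0.3, -0.3, -0.0]
gripper_width: 0.0879
```

```bash
python3 - <<'E' 2>/dev/null
from dial import *
delta([.403,-.221,.13],-4)
s=get_state();c=capture('wrist');save('w6',c['color'])
E
```

```text
t 7.275 tcp [ 0.4038 -0.2201  0.131 ] yaw -3.74 rot [ 1.80e+02 -6.00e-02 -3.74e+00] w 0.0879 F [ 0.3 -0.3 -0. ]
dp mm [-0.8  0.9  1. ] yaw rad 0.005 shift 0.0 rows
```

View pics/w6.png

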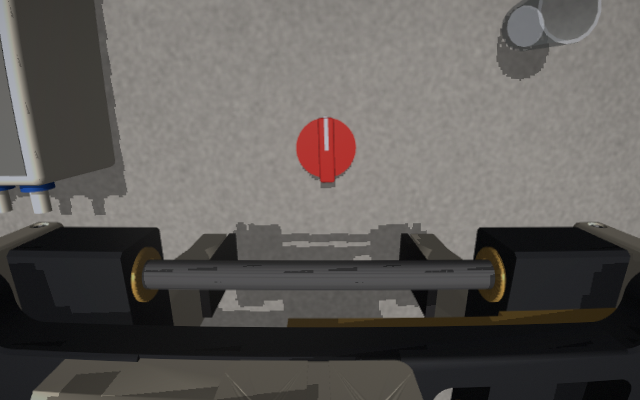

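```bash
cat > knob.py <<'E'
from dial import *
def knob(c,s,box,zt=.044,zs=.022):
    h=cv2.cvtColor(c['color'],cv2.COLOR_RGB2HSV)
    rd=blob(((h[...,0]<10)|(h[...,0]>170))&(h[...,1]>130)&(h[...,2]>60),box)
    ct=max(cv2.findContours(rd,cv2.RETR_EXTERNAL,cv2.CHAIN_APPROX_NONE)[0],key=cv2.contourArea)
    hull=cv2.convexHull(ct);fill=np.zeros(rd.shape,np.uint8);cv2.fillConvexPoly(fill,hull,1)
    wh=blob((h[...,1]<110)&(h[...,2]>110)&(fill>0),box)
    v,u=np.nonzero(wh);P=np.array([onz(c,q,zt,s)[:2] for q in zip(u,v)]);m=P.mean(0);d=np.linalg.svd(P-m,full_matrices=False)[2][0]
    (cx,cy),r=cv2.minEnclosingCircle(hull)
    cen=onz(c,(cx,cy),zs,s)[:2]
    if d@(m-cen)<0:d=-d
    print('circ px',cx,cy,r,'centre@skirt',cen.round(4),'white mean',m.round(4),'dir',np.degrees(np.arctan2(d[1],d[0])).round(1),'ext',((P-cen)@d).min().round(4),((P-cen)@d).max().round(4),'n',len(P),'off',np.cross(d,m-cen).round(4),'pxs',u.min(),u.max(),v.min(),v.max())
E
python3 - <<'E' 2>/dev/null
from knob import *
s=get_state();c=capture('wrist')
knob(c,s,(280,100,380,200))
save('w6z',cv2.resize(c['color'][100:200,280:380],None,fx=6,fy=6,interpolation=cv2.INTER_CUBIC))
E
```

```text
circ px 325.18017578125 149.73873901367188 32.33494186401367 centre@skirt [ 0.4458 -0.228 ] white mean [ 0.4599 -0.2289] dir -2.4 ext 0.0021 0.0261 n 156 off -0.0003 pxs 324 328 118 150
```

View pics/w6z.png

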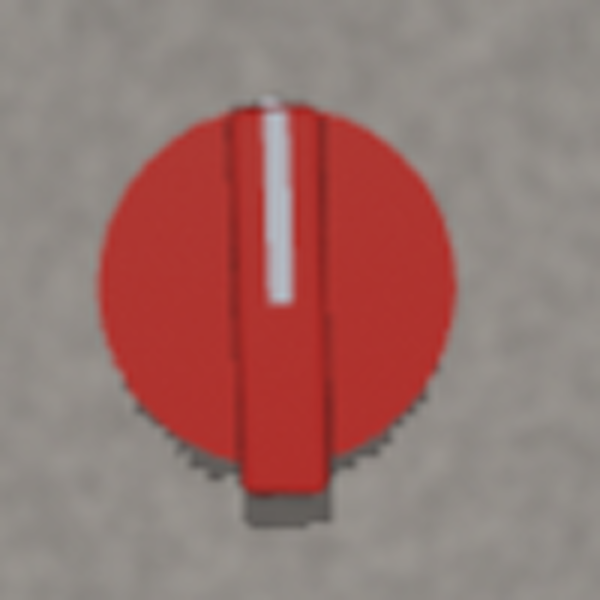

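```bash
python3 -c "
from h import *
delta([.4475,-.2283,.056],-2.4)"
```

```text
t 7.375 tcp [ 0.4038 -0.22    0.131 ] yaw -3.72 rot [ 1.80e+02 -6.00e-02 -3.72e+00] w 0.088 F [-0.7 -0.5 -0.2]
dp mm [44.1  5.4 75. ] yaw rad -0.023 shift 1.4 rows
```

Call:
apply_moves:
  commands:
    - {"dp": [44,5.4,30],"yaw": -0.023,"grip": 0.6}
    - {"dp": [44,5.4,75],"yaw": -0.023,"grip": 0.45}
    - {"dp": [44,5.4,75],"yaw": -0.023,"grip": 0.45}
    - {"dp": [44,5.4,75],"yaw": -0.023,"grip": 0.45}
    - {"dp": [44,5.4,75],"yaw": -0.023,"grip": 0.45}

```text
time_s: 8.0
tcp_pos: [0.4477, -0.2291, 0.0575]
eef_rot: [180.0, -0.2, -2.5]
contact_force: [-0.4, 0.8, 0.6]
gripper_width: 0.0435
```

```bash
python3 - <<'E' 2>/dev/null
from h import *
delta([.4475,-.2283,.025],-2.4)
s=get_state();c=capture('wrist');save('w7',cv2.resize(c['color'][150:300,220:420],None,fx=4,fy=4,interpolation=cv2.INTER_CUBIC))
E
```

```text
t 8.0 tcp [ 0.4477 -0.2291  0.0575] yaw -2.47 rot [179.98  -0.18  -2.47] w 0.0435 F [-0.4  0.8  0.6]
dp mm [-0.3 -0.9 32.5] yaw rad -0.001 shift 0.5 rows
```

View pics/w7.png

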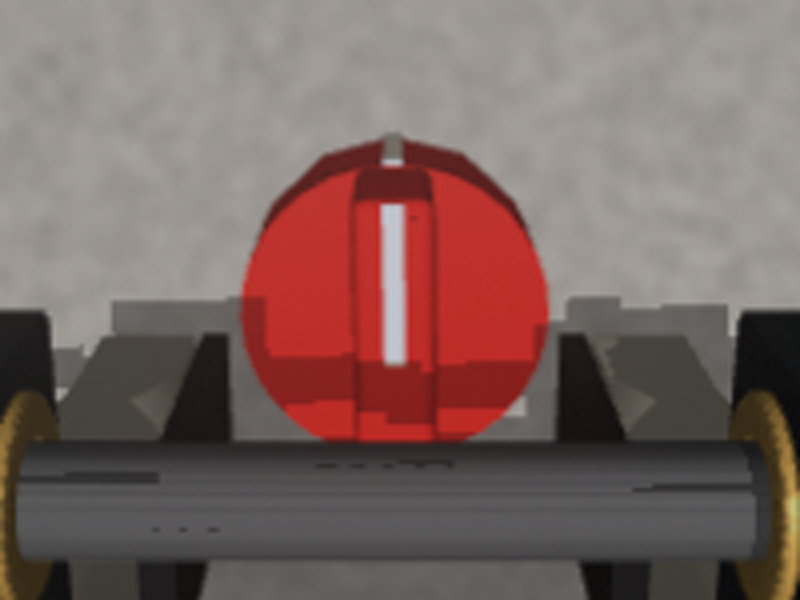

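Call:
apply_moves:
  commands:
    - {"dp": [0,-0.3,20],"yaw": 0,"grip": 0.45}
    - {"dp": [0,-0.3,32],"yaw": 0,"grip": 0.45}
    - {"dp": [0,-0.3,32],"yaw": 0,"grip": 0.3}
    - {"dp": [0,-0.3,32],"yaw": 0,"grip": 0.2}
    - {"dp": [0,-0.3,32],"yaw": 0,"grip": 0.05}
    - {"dp": [0,-0.3,32],"yaw": 0,"grip": 0.05}
    - {"dp": [0,-0.3,32],"yaw": 0,"grip": 0.05}
    - {"dp": [0,-0.3,32],"yaw": 0,"grip": 0.05}
  newtons: 45

```text
time_s: 9.05
tcp_pos: [0.447, -0.229, 0.0241]
eef_rot: [180.0, -0.0, -2.5]
contact_force: [-1.2, 1.3, 6.2]
gripper_width: 0.0117
```

```bash
python3 - <<'E' 2>/dev/null
from h import *
delta([.4475,-.2283,.2],-2.4)
print(get_state()['moment'])
s=get_state();c=capture('wrist');save('w8',c['color'])
E
```

```text
t 9.05 tcp [ 0.447  -0.229   0.0241] yaw -2.5 rot [ 1.7999e+02 -5.0000e-02 -2.5000e+00] w 0.0117 F [-1.2  1.3  6.2]
dp mm [   0.7   -0.6 -175.9] yaw rad -0.002 shift 2.8 rows
[0.15991887 0.28757764 0.01331788]
```

View pics/w8.png

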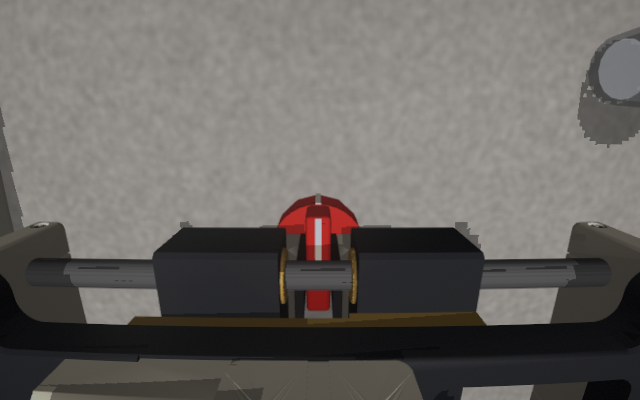

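Call:
apply_moves:
  commands:
    - {"dp": [0,0,-60],"yaw": 0,"grip": 0.05}
    - {"dp": [0,0,-120],"yaw": 0,"grip": 0.05}
    - {"dp": [0,0,-160],"yaw": 0,"grip": 0.05}
    - {"dp": [0,0,-160],"yaw": 0,"grip": 0.05}
    - {"dp": [0,0,-160],"yaw": 0,"grip": 0.05}

```text
time_s: 9.72
tcp_pos: [0.4459, -0.2286, 0.1829]
eef_rot: [-180.0, 0.0, -2.5]
contact_force: [0.1, -0.5, -1.3]
gripper_width: 0.0119
```

```bash
python3 - <<'E' 2>/dev/null
from h import *
delta([.5363,.028,.18],-29.6)
c=capture('wrist');save('w9',cv2.resize(c['color'][170:330,240:400],None,fx=3.7,fy=3.7))
E
```

```text
t 9.725 tcp [ 0.4459 -0.2286  0.1829] yaw -2.53 rot [-1.7997e+02  4.0000e-02 -2.5300e+00] w 0.0119 F [ 0.1 -0.5 -1.3]
dp mm [  79.  -260.3    3. ] yaw rad 0.473 shift 4.4 rows
```

View pics/w9.png

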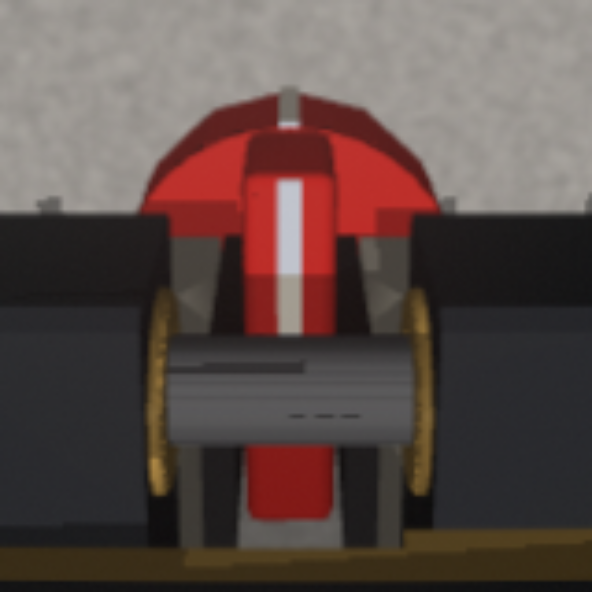

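```bash
python3 - <<'E' 2>/dev/null
from h import *
s=get_state();c=capture('wrist');t=s['tcp_pos'];M=R.from_euler('xyz',s['eef_rot'],degrees=True).as_matrix()
for z in (.018,.020,.022):
  print(z,[(M.T@(onz(c,(318.2,170+v/3.7),t[2]+z,s)-t)*1000).round(1) for v in(176,519)])
# skirt: widest top edge z=-.002
print((M.T@(onz(c,(318.2,170+88/3.7),t[2]-.024,s)-t)*1000).round(1),(M.T@(onz(c,(318.2,170+122/3.7),t[2]-.002,s)-t)*1000).round(1))
E
```

```text
0.018 [array([ 24.5,  -0.8, -18. ]), array([-25.4,  -0.8, -17.9])]
0.02 [array([ 25.1,  -0.8, -20. ]), array([-24.1,  -0.8, -20. ])]
0.022 [array([ 25.8,  -0.8, -22.1]), array([-22.7,  -0.8, -22. ])]
[25.5 -0.7 23.9] [26.  -0.8  1.9]
```

Call:
apply_moves:
  commands:
    - {"dp": [79,-260.5,0],"yaw": 0.473,"grip": 0.05}
    - {"dp": [79,-260.5,0],"yaw": 0.473,"grip": 0.05}
    - {"dp": [79,-260.5,0],"yaw": 0.473,"grip": 0.05}
    - {"dp": [79,-260.5,0],"yaw": 0.473,"grip": 0.05}
    - {"dp": [79,-260.5,0],"yaw": 0.473,"grip": 0.05}
    - {"dp": [79,-260.5,0],"yaw": 0.473,"grip": 0.05}
    - {"dp": [79,-260.5,0],"yaw": 0.473,"grip": 0.05}
    - {"dp": [79,-260.5,0],"yaw": 0.473,"grip": 0.05}
    - {"dp": [79,-260.5,0],"yaw": 0.473,"grip": 0.05}

```text
time_s: 10.95
tcp_pos: [0.5366, 0.027, 0.1835]
eef_rot: [180.0, 0.0, -29.7]
contact_force: [-0.0, 0.0, -0.8]
gripper_width: 0.0118
```

```bash
python3 - <<'E' 2>/dev/null
from h import *
delta([.5363,.028,.155],-29.6)
c=capture('wrist');save('w10',c['color'])
c=capture('side');save('s10',cv2.resize(c['color'][100:240,250:410],None,fx=5,fy=4.2857 if 0 else 5,interpolation=cv2.INTER_CUBIC)[100:700])
c=capture('top');save('t10',cv2.resize(c['color'][145:235,250:370],None,fx=6,fy=6,interpolation=cv2.INTER_CUBIC))
E
```

```text
t 10.95 tcp [0.5366 0.027  0.1835] yaw -29.68 rot [179.99   0.   -29.68] w 0.0118 F [-0.   0.  -0.8]
dp mm [-0.8 -0.7 28.5] yaw rad -0.001 shift 0.5 rows
```

View pics/w10.png

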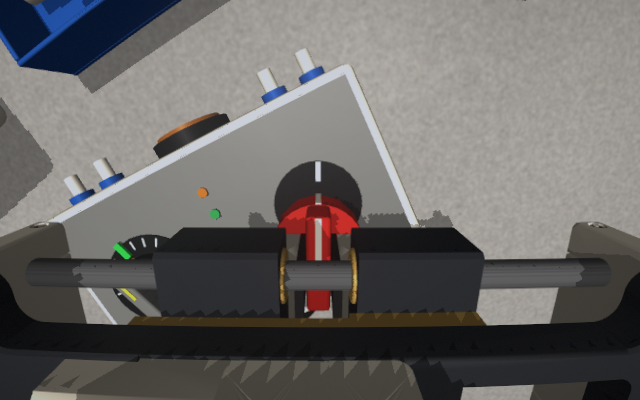

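View pics/s10.png

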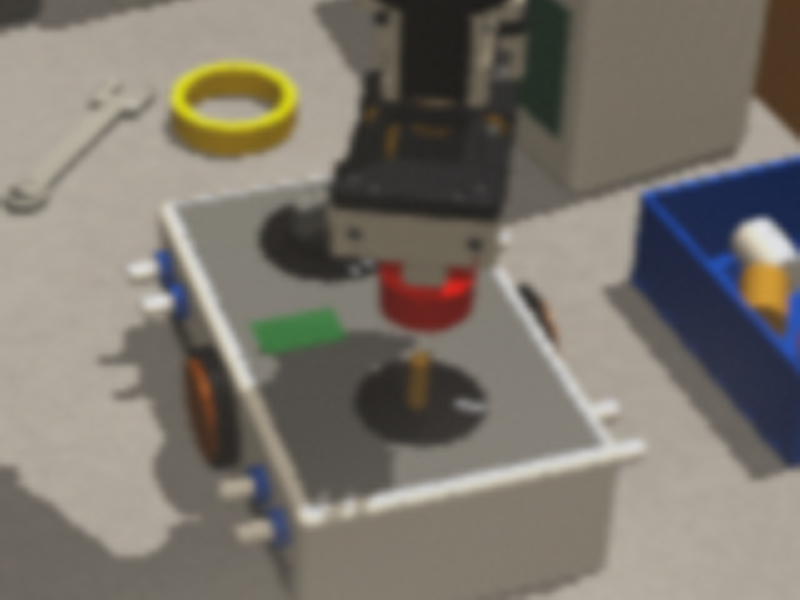

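```bash
python3 - <<'E' 2>/dev/null
from spin import *
s=get_state();c=capture('wrist')
h=cv2.cvtColor(c['color'],cv2.COLOR_RGB2HSV)
g=(h[...,2]<75).astype(np.uint8)
# arc edge points: topmost dark px per column; left/right
pts=[]
for u in range(279,358,2):
    col=np.nonzero(g[150:205,u])[0]
    if len(col): pts.append((u,150+col[0]-.5))
for v in range(180,208,3):
    row=np.nonzero(g[v,265:372])[0]
    if len(row): pts+= [(265+row[0]-.5,v),(265+row[-1]+.5,v)]
P=np.array([onz(c,p,.091,s)[:2] for p in pts])
from scipy.optimize import least_squares
r=least_squares(lambda q:np.hypot(*(P-q[:2]).T)-q[2],[.536,.028,.036],loss='soft_l1',f_scale=.0005)
M=R.from_euler('xyz',s['eef_rot'],degrees=True).as_matrix();d=np.r_[r.x[:2],s['tcp_pos'][2]]-s['tcp_pos']
print('disc',r.x.round(4),'in tool mm',(M.T@d*1000).round(2),'res',np.abs(r.fun).mean(),len(P))
r2=least_squares(lambda q:np.hypot(*(P-q[:2]).T)-.036,[.536,.028],loss='soft_l1',f_scale=.0005);print(r2.x)
# side camera: knob bottom centre vs spindle line
c=capture('side')
T=s['tcp_pos']
for X in([*T[:2],T[2]-.024],[*T[:2],.122],[*r.x[:2],.122]):
    u,v=proj(c,X);print('side zoom px',(u-250)*5,(v-100)*5-100)
E
```

```text
disc [0.5361 0.0287 0.0359] in tool mm [-1.24 -0.78 -0.  ] res 0.0010022646620540812 60
[0.53607254 0.02877076]
side zoom px 425.4454341348864 300.49203020940683
side zoom px 422.9246406835111 356.3694761639322
side zoom px 420.7819777143274 355.2459143131414
```

View pics/t10.png

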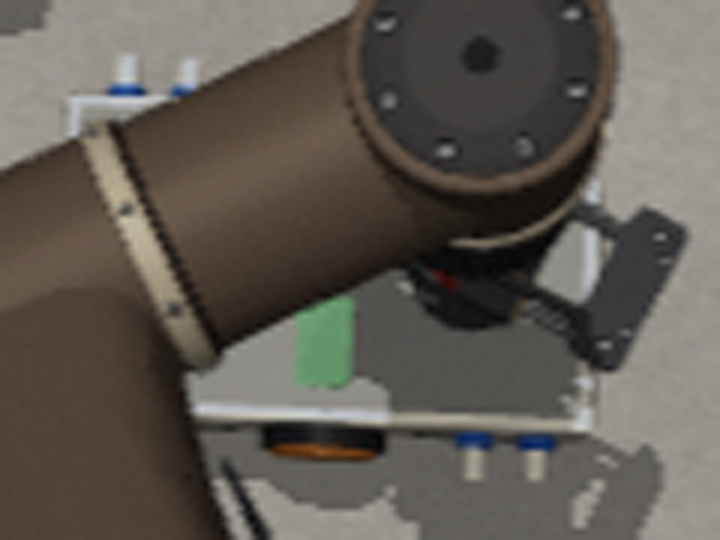

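Call:
apply_moves:
  commands:
    - {"dp": [-1.2,0,15],"yaw": 0,"grip": 0.05}
    - {"dp": [-1.2,0,32],"yaw": 0,"grip": 0.05}
    - {"dp": [-1.2,0,32],"yaw": 0,"grip": 0.05}
    - {"dp": [-1.2,0,32],"yaw": 0,"grip": 0.05}

```text
time_s: 11.7
tcp_pos: [0.536, 0.0285, 0.1516]
eef_rot: [180.0, -0.0, -29.6]
contact_force: [0.7, -0.1, -0.1]
gripper_width: 0.0119
```

```bash
python3 - <<'E' 2>/dev/null
from h import *
delta([.5355,.0275,.155],-29.6)
c=capture('side');save('s11',cv2.resize(c['color'][150:220,300:370],None,fx=8,fy=8,interpolation=cv2.INTER_CUBIC))
E
```

```text
t 11.7 tcp [0.536  0.0285 0.1516] yaw -29.6 rot [179.98  -0.   -29.6 ] w 0.0119 F [ 0.7 -0.1 -0.1]
dp mm [ 0.1  1.1 -3.4] yaw rad 0.0 shift 0.1 rows
```

View pics/s11.png

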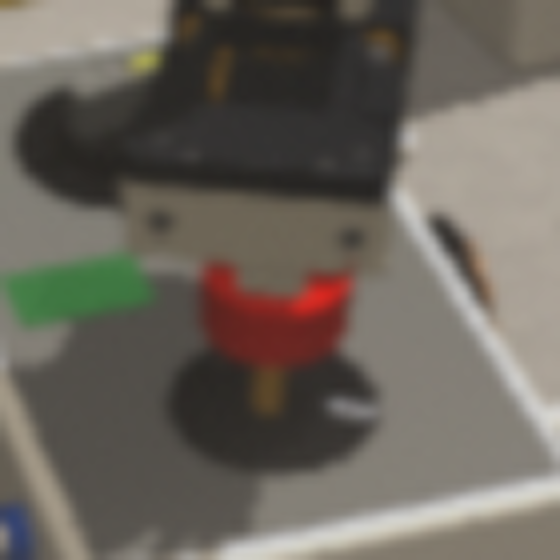

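Call:
apply_moves:
  commands:
    - {"dp": [0.4,0,4],"yaw": 0,"grip": 0.05}
    - {"dp": [0.4,0,7],"yaw": 0,"grip": 0.05}
    - {"dp": [0.4,0,9],"yaw": 0,"grip": 0.05}
    - {"dp": [0.4,0,11],"yaw": 0,"grip": 0.05}
    - {"dp": [0.4,0,11],"yaw": 0,"grip": 0.05}

```text
time_s: 12.38
tcp_pos: [0.5361, 0.0283, 0.1404]
eef_rot: [180.0, 0.0, -29.6]
contact_force: [-0.3, -0.2, 0.0]
gripper_width: 0.0119
```

Call:
apply_moves:
  commands:
    - {"dp": [0,0,4],"yaw": 0,"grip": 0.05}
    - {"dp": [0,0,8],"yaw": 0,"grip": 0.05}
    - {"dp": [0,0,11],"yaw": 0,"grip": 0.05}
    - {"dp": [0,0,13],"yaw": 0,"grip": 0.05}
    - {"dp": [0,0,13],"yaw": 0,"grip": 0.05}
    - {"dp": [0,0,13],"yaw": 0,"grip": 0.05}

```text
time_s: 13.12
tcp_pos: [0.5363, 0.0283, 0.1276]
eef_rot: [-180.0, -0.0, -29.6]
contact_force: [0.1, 0.0, -1.2]
gripper_width: 0.012
```

```bash
python3 - <<'E' 2>/dev/null
from h import *
delta([.5355,.0275,.1185],-29.6)
c=capture('side');save('s12',cv2.resize(c['color'][150:220,300:370],None,fx=8,fy=8,interpolation=cv2.INTER_CUBIC))
E
```

```text
t 13.125 tcp [0.5363 0.0283 0.1276] yaw -29.61 rot [-1.800e+02 -1.000e-02 -2.961e+01] w 0.012 F [ 0.1  0.  -1.2]
dp mm [-0.3  1.1  9.1] yaw rad -0.0 shift 0.1 rows
```

View pics/s12.png

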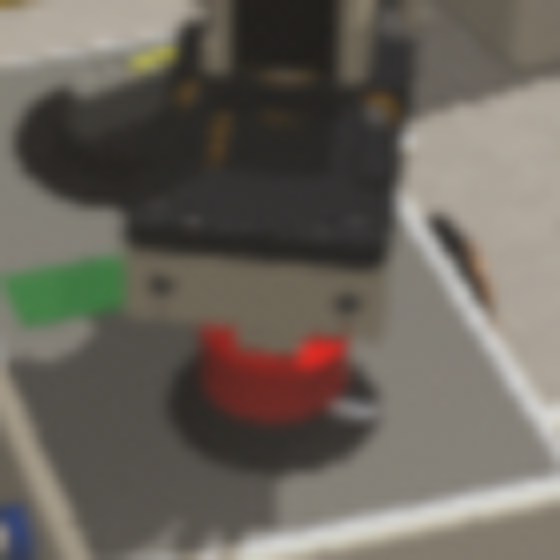

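Call:
apply_moves:
  commands:
    - {"dp": [0,0,1],"yaw": 0,"grip": 0.05}
    - {"dp": [0,0,2],"yaw": 0,"grip": 0.05}
    - {"dp": [0,0,3],"yaw": 0,"grip": 0.05}
    - {"dp": [0,0,4],"yaw": 0,"grip": 0.05}
    - {"dp": [0,0,4],"yaw": 0,"grip": 0.05}

```text
time_s: 13.8
tcp_pos: [0.5364, 0.0284, 0.1237]
eef_rot: [-180.0, -0.0, -29.6]
contact_force: [-0.2, 0.8, 4.7]
gripper_width: 0.0114
```

Call:
apply_moves:
  commands:
    - {"dp": [0,0,1],"yaw": 0,"grip": 0.05}
    - {"dp": [0,0,2],"yaw": 0,"grip": 0.05}
    - {"dp": [0,0,3],"yaw": 0,"grip": 0.05}
    - {"dp": [0,0,4],"yaw": 0,"grip": 0.05}
    - {"dp": [0,0,4],"yaw": 0,"grip": 0.05}

```text
time_s: 14.42
tcp_pos: [0.5364, 0.0284, 0.1197]
eef_rot: [-180.0, -0.0, -29.6]
contact_force: [-1.2, -0.5, 7.5]
gripper_width: 0.0116
```

Call:
apply_moves:
  commands:
    - {"dp": [0,0,0.5],"yaw": 0,"grip": 0.05}
    - {"dp": [0,0,1],"yaw": 0,"grip": 0.05}
    - {"dp": [0,0,1.5],"yaw": 0,"grip": 0.05}
    - {"dp": [0,0,2],"yaw": 0,"grip": 0.05}
    - {"dp": [0,0,2],"yaw": 0,"grip": 0.05}

```text
time_s: 15.05
tcp_pos: [0.5365, 0.0283, 0.1184]
eef_rot: [-180.0, -0.0, -29.6]
contact_force: [-3.5, 1.1, 11.7]
gripper_width: 0.0115
```

```bash
python3 - <<'E' 2>/dev/null
from h import *
delta([.5355,.0275,.1185],-29.6);print(get_state()['moment'])
c=capture('side');save('s13',cv2.resize(c['color'][140:220,300:380],None,fx=7,fy=7,interpolation=cv2.INTER_CUBIC))
c=capture('wrist');save('w13',c['color'])
E
```

```text
t 15.05 tcp [0.5365 0.0283 0.1184] yaw -29.59 rot [-1.7998e+02 -4.0000e-02 -2.9590e+01] w 0.0115 F [-3.5  1.1 11.7]
dp mm [-0.4  1.2 -0.1] yaw rad 0.0 shift 0.0 rows
[ 0.25215857  1.35113478 -0.01683117]
```

View pics/s13.png

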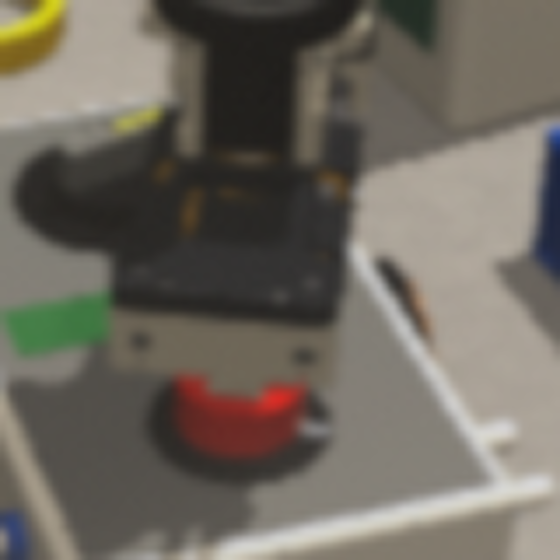

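View pics/w13.png

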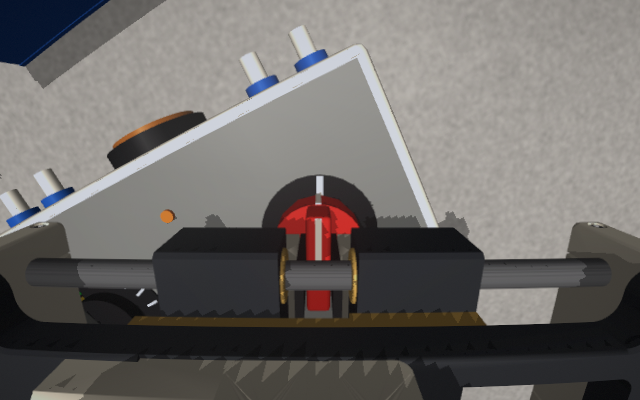

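Call:
apply_moves:
  commands:
    - {"dp": [0,0,0.5],"yaw": 0,"grip": 0.05}
    - {"dp": [0,0,0.5],"yaw": 0,"grip": 0.05}
    - {"dp": [0,0,0.5],"yaw": 0,"grip": 0.05}
    - {"dp": [0,0,0.5],"yaw": 0,"grip": 0.05}

```text
time_s: 15.65
tcp_pos: [0.5366, 0.0283, 0.1183]
eef_rot: [-180.0, -0.1, -29.6]
contact_force: [-4.0, 0.1, 15.1]
gripper_width: 0.0115
```

```bash
python3 - <<'E' 2>/dev/null
from h import *
delta([.5355,.0275,.1185],-29.6)
c=capture('side')
save('s14',cv2.resize(c['color'][140:185,290:350],None,fx=10,fy=10,interpolation=cv2.INTER_CUBIC))
E
```

```text
t 15.65 tcp [0.5366 0.0283 0.1183] yaw -29.58 rot [-1.7997e+02 -6.0000e-02 -2.9580e+01] w 0.0115 F [-4.   0.1 15.1]
dp mm [-0.5  1.3 -0.2] yaw rad 0.0 shift 0.0 rows
```

View pics/s14.png

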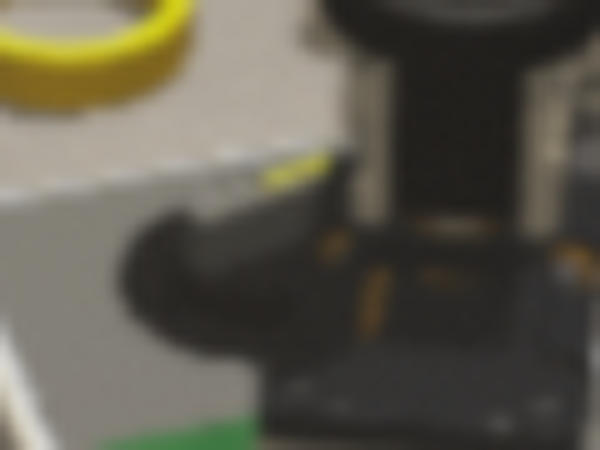

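The side view shows the dial bar where it was left, with its yellow pointer still towards the marker, although the gripper hides the marker. Moving the last 0.5 mm raised the force to 15 N with no travel, so the spindle is at its stop. I'm handing in.

```bash
python3 -c "
from plant import close_job
print(close_job())"
```

```text
the job is handed in; nothing more can be done
None
```

I turned the dial to its marker, fitted the red knob on the spindle flat to flat, and handed in at 15.7 s with the knob gripped and pressed to its stop. No verdict was reported.

- **Dial:** I turned it about 59° counter-clockwise. The wrist picture after I let go showed the pointer and the green marker both at column 318. At the end the gripper hid the marker, so I could only see that the dial's bar had not visibly moved.
- **Knob fit:** It slid on with almost no force. The white lines on the knob and the spindle disc lined up within about 1°, and the tool stayed upright.
- **Press:** The spring force rose from 4.7 N to 7.5 N on the way down. It then reached 11.7 N and 15.1 N with the tool stopped at 118.3 mm, which is within 0.2 mm of the height I expected at the stop. I estimate the spindle is down about 8 mm. The grip is 45 N, and there is a side force of about 4 N on the tool.
- **Bystanders:** I kept clear of them and saw no contact, but I did not measure them again at the end.
- **Camera disagreement:** Early top and side estimates of the dial's position differed from the wrist camera's by 3–5 mm. I worked from the wrist camera, and the grasps confirmed it to about 1 mm.

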